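# Slide out the top cassette and load it in the sloped viewer

## Task

Slide the blue top cassette forward out of its stand until roughly a third of its length overhangs the stand's open front, then take it by the overhanging end and lay it flat on the sloped bed of the viewer, between the side rails and with its lower end against the bed's lip. Leave it there and lower the amber cover gently until it is fully closed on its rails. The grey cassette underneath stays in the stand, and nothing else on the worktop is knocked about.

Things in the scene. Friction and masses are not known exactly. Their poses are not given: they have to be found in the camera images.
- top_cassette_center (a point): centre (half-way up) of the blue top cassette, a rigid plate 150 x 60 x 8 mm, about 90 g; x along its length, z through its thickness. It lies flat on the grey cassette in the stand, its top face 66 mm above the worktop. Cassettes, stand and viewer bed are slick on one another (friction about 0.2), while fingertips pressed on its face grip it well
- lower_cassette: the grey cassette under the blue one, same size; origin at the centre of its underside, axes as the blue one's. A 6 mm lip at the stand's front keeps it in; it stays in the stand
- stand: fixed white stand with a channel for the cassettes; origin under its centre on the worktop, x along the channel, open front towards -x (the robot). Reaches from x = -83 to +83 mm, deck at z = 50 mm. Channel 64 mm wide; side walls 6 mm thick and rear wall, all with tops at z = 68 mm, 2 mm above the blue cassette
- viewer_bed: fixed bed of the viewer, sloping 30 degrees up away from the robot; origin at the middle of its low end, on the supporting surface at the lip's inner face, 46 mm above the worktop; x up the slope, z the bed's normal. From x = 0 to 55 mm it is a tongue only 28 mm wide and 10 mm thick (room for fingers beside the cassette's lower end), then to 165 mm a bed 120 mm wide
- bed_seat (a point): where the cassette's centre lies when seated: 75 mm up the bed from the lip, on the middle line, 4 mm above the surface; axes as the bed's. Side rails stand 36 mm to either side of the middle line (inner faces, 72 mm apart), 16 mm high, from bed x = 59 to 157 mm; the lip (bed x = -6 to 0) is 28 mm wide and 10 mm high
- viewer_cover (a joint): amber cover's hinge angle, rad: 0 closed on the rails (parallel to the bed), about 1.75 to 1.95 open at the start. It stays where it is left (hinge friction about 0.1 N m). The cover is a plate 5 mm thick, 110 mm wide, reaching 113 mm from the hinge, with a black bar 10 mm wide and 9 mm thick along its free edge
- cover_hinge (a point): middle of the cover's hinge axis (along the bed's y), at the bed's x = 160 mm, 16.5 mm above its surface; the cover's plate reaches from here towards the lip when closed
- cover_edge (a point): middle of the black bar at the cover's free edge, on its outer face, 108 mm from the hinge axis and 9 mm above the cover's inner face
- ethanol_bottle_b: bottle with blue cap, 56 mm wide, 104 mm high, loose bystander; origin under its centre
- marker_a: black marker pen 130 mm long, loose bystander; origin under its centre
- marker_b: black marker pen 130 mm long, loose bystander; origin under its centre
- mouse: black computer mouse 56 x 101 x 29 mm, loose bystander; origin under its centre
- cartons: orange carton 113 x 77 x 52 mm, loose bystander; origin under its centre
- reagent_bottle_0: small white bottle 31 mm wide, 66 mm high, loose bystander at the back; origin under its centre
- reagent_bottle_2: small white bottle like it, loose bystander at the back
- stand_front (a point): middle of the deck's front edge (z = 50 mm, x = -83 mm in the stand). A lip 6 mm high and 4 mm thick on it holds back the grey cassette; the blue one slides out over it. Free space in front, down to the worktop; under the deck, a foot plate 8 mm high begins 12 mm behind the edge, a pedestal 50 mm behind

How it is judged (in metres and radians):
On the way, in this order (a step that is already met when the one before it is completed fails the run):
1. the blue cassette has been slid out so that at least 35 mm of it overhangs the stand's front, while it still lies flat in the channel (x of top_cassette_center in the frame of stand between -0.085 and -0.043 m and z of top_cassette_center in the frame of stand between 0.058 and 0.066 m and angle between the z axis of top_cassette_center and the z axis of stand, either way round below 0.06 rad), for 0.2 s.
2. the blue cassette lies flat on the viewer's bed against the lip, let go, before the cover is lowered (cover more than 1.0 rad open) (distance between top_cassette_center and bed_seat below 0.012 m and angle between the x axis of top_cassette_center and the x axis of viewer_bed, either way round below 0.12 rad and angle between the z axis of top_cassette_center and the z axis of viewer_bed, either way round below 0.08 rad and contact force between the fingers and top_cassette below 0.2 N and value of joint viewer_cover above 1 rad), for 0.2 s.
At the end, for the whole second after the job is handed in: The blue cassette lies at rest on the viewer's bed, its centre within 10 mm of the seat, turned less than 0.12 rad and tilted less than 0.08 rad from the bed; the cover is closed to less than 0.06 rad; the grey cassette is within 12 mm of where it began (distance between top_cassette_center and bed_seat below 0.01 m and angle between the x axis of top_cassette_center and the x axis of viewer_bed, either way round below 0.12 rad and angle between the z axis of top_cassette_center and the z axis of viewer_bed, either way round below 0.08 rad and value of joint viewer_cover below 0.06 rad and linear speed of top_cassette below 0.02 m/s and distance of lower_cassette from where it was at the start of the episode below 0.012 m); the robot touches nothing.
It fails at once if the cover is slammed (closing faster than 2.5 rad/s) (velocity of joint viewer_cover below -2.5 rad/s).
It fails at once if the grey cassette is pulled from its place (distance of lower_cassette from where it was at the start of the episode above 0.03 m).
It fails at once if a bystander is displaced by more than 40 mm (distance of any of ethanol_bottle_b, marker_a, mouse, cartons, marker_b, reagent_bottle_0, reagent_bottle_2 from where it was at the start of the episode above 0.04 m).
It also fails if it takes over 72 s, if anything falls off the work surface, if the arm or the gripper's body presses on something with over 40 N, if the wrist force passes 120 N, or if a joint passes its speed limit or range.

## Robot

A 6-joint arm with a two-finger parallel gripper is mounted at the origin on a cart in front of the work surface, level with it; the furniture and walls round the work are solid. World frame = base frame: x ahead of the robot, y to its left, z up, the work surface at z = 0. Lengths are in mm, angles in rad, forces in N, time in s.
With the tool pointing down it reaches from about 325 to 875 mm from the base axis. Payload 4.4 kg.
Tool frame: the origin (TCP) lies between the finger pads; the fingertips stand 19 mm ahead of it and the grasp point (between the pads) is the TCP; z points along the fingers, y is the line along which they close (so a half turn about z gives the same grasp; the last joint's range is limited). The gripper opens to 85 mm and grips with 20 to 120 N. Pads are 22 mm wide; open, the fingers measure 114 mm over their backs; the gripper's body (76 mm by 85 mm) begins 54 mm behind the grasp point. The pads swing forward as they close: fully open they stand 13 mm farther back than shut.
Start: joints at [1.056, 0.207, 1.542, -0, 1.393, -0.15], TCP at [204.611, 537.366, 250.282] pointing down, gripper open.
Joint ranges: [-2.73, 2.73], [-0.86, 2.22], [0.23, 2.46], [-1.11, 4.25], [0.08, 2.63], [-2.82, 2.82]. Speed limits (rad/s): [2.79, 2.79, 3.14, 3.14, 3.14, 3.14].

## Interface

Orientations are given as a unit quaternion [w, x, y, z].
In Python, from plant import bot, viewer, silhouettes gives the robot as it stands.
- The arm moves only by the shell command python3 -m handwheel 'ROWS' [FORCE]. ROWS is a JSON object of lists of equal length, an entry for each row: "rotation": the turn, a rotation vector about the tool's x, y, z normalised to -1 to 1, where 1 is 2 pi rad, a list of three; "xyz": the shift along the tool's x, y, z normalised to -1 to 1, where 1 is 120 mm, a list of three; "jaw": the opening in per cent of the stroke, from 0 (shut) to 100 (fully open). In form: {"rotation": [[wx, wy, wz], ...], "xyz": [[tx, ty, tz], ...], "jaw": [jaw, ...]}. A call has 1 to 5 rows; each row is the pose to reach, as a shift and turn from the pose commanded when the call began, along the tool's axes at that moment, turning the shorter way round; what a row does not reach only later rows make up. A row lasts 1/8 s, in which the tool goes at most 62.5 mm and 10.7 degrees, less where a joint would pass 70% of its speed; a pose out of reach is approached as far as the arm can. A call with a number of a shift or a turn outside -1 to 1 is refused whole. A call with a gripper value outside its range is refused whole. The fingers move at their own pace and stop on an object; FORCE is the grip in N (left out, the last holds). Time passes only in rows, so rows that repeat a pose let the fingers close. It gives the time, the measured TCP pose, the force, the opening and the grip force at its end, in the units of the state.
- bot.get_state(): the state, without advancing time (a new reading comes with each control period).
- viewer.grab_frame(name): name is "scene" or "top" or "wrist"; returns a dict with "img" (480x640x3 uint8, blue, green, red), "fx", "fy", "cx", "cy" (pixels), "dist_coeffs" ([k1, k2, p1, p2, k3] as OpenCV has them; the pictures are not rectified), "position" and "orientation" of the camera in the world. Camera axes: x right, y down, z forward; pixel columns grow to the right and rows downward; lengths in mm; the calibration is good to about 2 mm. A picture is of the moment at which its call begins. There is no depth.
- bot.hand_in(): hands the job in; it is judged then, once.
Trained networks look in a picture, given as the dict that the camera call returned (one of the last four; its "shot" number tells which), for a name from the list of things; names that differ only in an ending like _2 or _b are one class to them, and where a whole thing is asked for, a point or a joint stands for the part that bears it (a point fixed in the world has none). Each returns a list of dicts, best first, with "score" (0 to 1); they miss things now and then, are a little off and sometimes report something else, mostly with a low value. They report only what shows in the picture. A call takes as long as a camera call.
- silhouettes(picture, query): "mask" (480x640 bool, what is visible of it) and "bbox" ([left, top, right, bottom] in pixels, round what is visible of it).
The state is a dict: "t": time; "joint_positions": joint angles; "dq": joint speeds; "joint_efforts": joint torques, N m; "ee_pos": TCP position; "eef_rot": TCP orientation; "force": force on the tool from outside, world axes, zero at the start; "moment": the same for the moment, N m; "gripper_width": finger opening in mm; "grip_force": force on a finger pad.
Only numpy, scipy, OpenCV 4.12 (cv2) and the standard library are available. Lean on these libraries where they do the work, as an engineer would, in place of code of your own. Each camera call takes 0.05 s, during which the arm holds its last target. There are 200 camera calls.

## Working session

There is one attempt and no reset: what is moved stays moved. The work goes in short steps, Python scripts to look and compute and a shell command to move; the robot and the scene stay as the last step left them, time stands still between calls to the robot, and variables do not carry over. Pictures are saved under pics/ and viewed, at most 10 in all, crops included, and the job is handed in when it is done.

```bash
ls; mkdir -p pics
cat > h.py <<'E'
import numpy as np,cv2
from scipy.spatial.transform import Rotation as R
from plant import bot,viewer,silhouettes
def rot(q): return R.from_quat([q[1],q[2],q[3],q[0]]).as_matrix()
def K(f): return np.array([[f['fx'],0,f['cx']],[0,f['fy'],f['cy']],[0,0,1.]])
def ray(f,uv):
    n=cv2.undistortPoints(np.array(uv,float).reshape(-1,1,2),K(f),np.array(f['dist_coeffs'],float)).reshape(-1,2)
    return np.array(f['position'],float),np.c_[n,np.ones(len(n))]@rot(f['orientation']).T
def onz(f,uv,z):
    o,d=ray(f,uv); return o+d*((z-o[2])/d[:,2])[:,None]
def proj(f,P):
    Rm=rot(f['orientation']); rv=cv2.Rodrigues(Rm.T)[0]; t=-Rm.T@np.array(f['position'],float)
    return cv2.projectPoints(np.array(P,float).reshape(-1,3),rv,t,K(f),np.array(f['dist_coeffs'],float))[0].reshape(-1,2)
E
python3 - <<'E'
from h import *
fs={}
for n in ['top','scene']:
    f=viewer.grab_frame(n);cv2.imwrite(f'pics/{n}0.png',f['img']);fs[n]=f
    print(n,f['position'],f['orientation'],f['fx'])
    for q in ['top_cassette_center','stand','lower_cassette','viewer_bed','viewer_cover','ethanol_bottle_b','marker_a','mouse','cartons','reagent_bottle_0']:
        for s in silhouettes(f,q)[:2]:
            m=s['mask'];ys,xs=np.nonzero(m)
            c=cv2.minAreaRect(np.c_[xs,ys].astype(np.float32))
            print(q,round(s['score'],2),s['bbox'],np.round(onz(f,cv2.boxPoints(c),66 if 'top' in q else 0)[:,:2]).tolist())
import pickle;pickle.dump(fs,open('f0.pkl','wb'))
E
```

```text
pics
top [ 356.41700818   45.22620038 1395.94133309] [ 0.06047039 -0.70293147  0.70584489 -0.06335353] 538.8492694109873
top_cassette_center 0.79 [273.0, 216.2, 307.4, 281.1] [[500.0, 165.0], [648.0, 130.0], [633.0, 71.0], [485.0, 106.0]]
stand 0.8 [268.5, 210.6, 314.9, 283.3] [[508.0, 181.0], [680.0, 141.0], [656.0, 49.0], [485.0, 91.0]]
stand 0.33 [393.4, 201.3, 456.2, 267.8] [[700.0, -153.0], [699.0, -318.0], [515.0, -310.0], [515.0, -148.0]]
lower_cassette 0.18 [393.0, 202.1, 458.1, 272.5] [[700.0, -153.0], [699.0, -318.0], [517.0, -310.0], [518.0, -148.0]]
viewer_bed 0.78 [392.9, 200.3, 457.5, 273.9] [[700.0, -153.0], [699.0, -318.0], [515.0, -310.0], [515.0, -148.0]]
viewer_cover 0.81 [400.0, 206.7, 455.4, 209.2] [[691.0, -177.0], [691.0, -313.0], [677.0, -312.0], [678.0, -177.0]]
viewer_cover 0.51 [381.6, 150.7, 398.2, 170.3] [[797.0, -123.0], [840.0, -144.0], [825.0, -173.0], [782.0, -151.0]]
ethanol_bottle_b 0.73 [326.7, 179.0, 347.8, 207.8] [[761.0, 25.0], [761.0, -34.0], [684.0, -33.0], [684.0, 25.0]]
marker_a 0.51 [395.9, 317.7, 444.2, 335.7] [[392.0, -153.0], [403.0, -15
[... 1662 characters left out ...]
.0], [359.0, 61.0], [415.0, -55.0], [402.0, -63.0]]
marker_a 0.81 [351.9, 386.1, 399.0, 449.9] [[391.0, -147.0], [408.0, -151.0], [354.0, -273.0], [339.0, -268.0]]
mouse 0.92 [163.0, 269.0, 201.2, 302.9] [[355.0, 378.0], [425.0, 399.0], [406.0, 278.0], [341.0, 263.0]]
mouse 0.61 [367.0, 233.6, 394.4, 274.2] [[675.0, 8.0], [830.0, 98.0], [861.0, 45.0], [703.0, -39.0]]
cartons 0.97 [303.1, 202.2, 352.7, 245.2] [[716.0, 256.0], [913.0, 275.0], [847.0, 145.0], [669.0, 139.0]]
cartons 0.42 [263.1, 236.6, 342.1, 302.9] [[541.0, 226.0], [757.0, 184.0], [662.0, 47.0], [472.0, 96.0]]
reagent_bottle_0 0.66 [401.7, 225.2, 487.4, 354.8] [[528.0, -146.0], [941.0, -17.0], [962.0, -191.0], [562.0, -276.0]]
```

Run:
```python
import cv2,numpy as np
a=cv2.imread('pics/top0.png')[140:350,180:480];b=cv2.imread('pics/scene0.png')[190:460,150:500]
a=cv2.resize(a,(800,560),interpolation=cv2.INTER_CUBIC);b=cv2.resize(b,(778,600),interpolation=cv2.INTER_CUBIC)
cv2.imwrite('pics/a.png',a);cv2.imwrite('pics/b.png',b)
```

```text
(no output)
```

View pics/a.png

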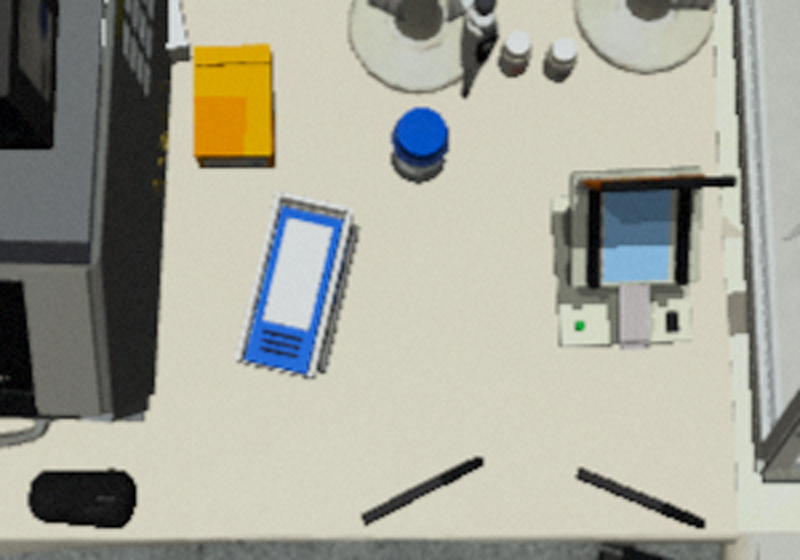

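View pics/b.png

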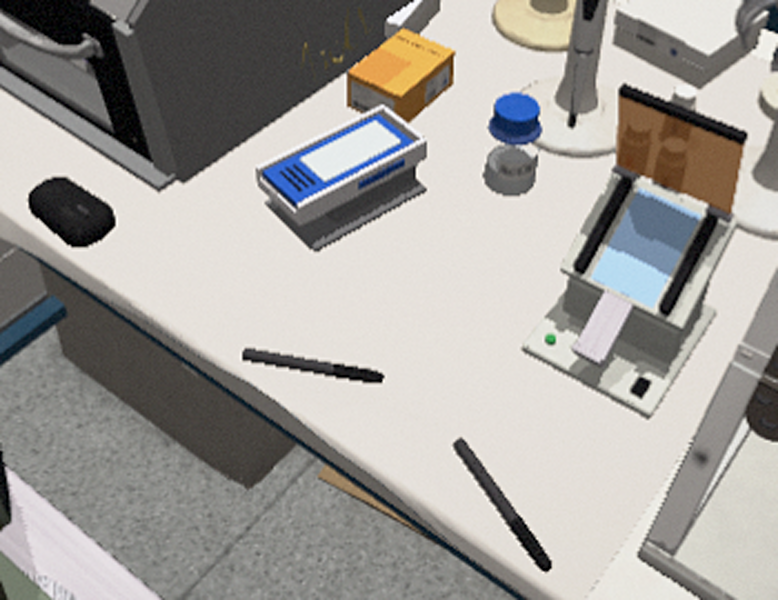

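Top view: blue cassette in the stand around crop (297,290), yawed about −13°; viewer around (630,260), cover open with its bar at (650,183). The scene view agrees: the cover stands upright at the far end, markers lie at the front. I'll go look with the wrist camera above the stand.

```bash
cat >> h.py <<'E'
def tool(yaw,pitch=0,flip=False):
    # tool z down, tool x ahead along yaw; pitch tips tool z forward (rad)
    x=np.array([np.cos(yaw),np.sin(yaw),0]);z=np.array([0,0,-1.])
    y=np.cross(z,x); M=np.c_[x,y,z]
    M=M@R.from_euler('y',pitch).as_matrix()
    return M@R.from_euler('z',np.pi).as_matrix() if flip else M
def cur():
    s=bot.get_state(); return np.array(s['ee_pos']),rot(s['eef_rot']),s
def rows(p,M,p0=None,M0=None):
    if p0 is None: p0,M0,_=cur()
    d=M0.T@(np.array(p)-p0)/120; r=R.from_matrix(M0.T@M).as_rotvec()/(2*np.pi)
    print('xyz',np.round(d,3).tolist(),'rot',np.round(r,4).tolist(),'mm',round(120*np.linalg.norm(d)),'deg',round(360*np.linalg.norm(r)))
E
python3 - <<'E'
from h import *
p,M,s=cur();print(p,np.round(M,3).tolist(),s['t'],s['gripper_width'],s['force'])
for fl in(0,1):
  rows([540,130,300],tool(-.232,0,fl))
f=viewer.grab_frame('wrist');Rc=rot(f['orientation'])
print(M.T@(np.array(f['position'])-p),np.round(M.T@Rc,3).tolist(),f['fx'])
E
```

```text
[204.62915054 537.37530788 250.29231312] [[-0.935, 0.356, 0.0], [0.356, 0.935, -0.0], [-0.0, 0.0, -1.0]] 1.1 85.73832669230164 [-0.01660265 -0.55463149  0.02530925]
xyz [-3.82, -2.178, -0.414] rot [0.0, -0.0, 0.479] mm 530 deg 172
xyz [-3.82, -2.178, -0.414] rot [0.0, 0.0, -0.021] mm 530 deg 8
[  69.03351874    0.5068575  -123.28080212] [[0.001, -0.963, -0.268], [1.0, 0.001, 0.0], [-0.0, -0.268, 0.963]] 403.1599944334004
```

```bash
A='"rotation":[[0,0,0],[0,0,0],[0,0,0]]'
python3 -m handwheel '{"rotation":[[0,0,0],[0,0,0],[0,0,0]],"xyz":[[-0.3,-0.36,-0.05],[-0.6,-0.72,-0.1],[-0.71,-0.88,-0.14]],"jaw":[100,100,100]}' 
python3 -m handwheel '{"rotation":[[0,0,0],[0,0,0],[0,0,0]],"xyz":[[-0.3,-0.36,-0.05],[-0.6,-0.72,-0.1],[-0.71,-0.88,-0.14]],"jaw":[100,100,100]}' 
python3 -m handwheel '{"rotation":[[0,0,0],[0,0,0],[0,0,0]],"xyz":[[-0.3,-0.36,-0.05],[-0.6,-0.72,-0.1],[-0.71,-0.88,-0.14]],"jaw":[100,100,100]}' 
python3 -m handwheel '{"rotation":[[0,0,0],[0,0,0],[0,0,0]],"xyz":[[-0.4,0.1,0],[-0.8,0.2,0],[-0.85,0.23,0]],"jaw":[100,100,100]}' 
python3 -m handwheel '{"rotation":[[0,0,-0.01],[0,0,-0.021],[0,0,-0.021],[0,0,-0.021]],"xyz":[[-0.4,0.1,0],[-0.8,0.2,0],[-0.85,0.23,0],[-0.85,0.23,0]],"jaw":[0,0,0,0]}'
python3 - <<'E'
from h import *
f=viewer.grab_frame('wrist');cv2.imwrite('pics/w1.png',f['img']);import pickle;pickle.dump(f,open('w1.pkl','wb'))
for q,z in[('top_cassette_center',66),('stand',68)]:
    for s in silhouettes(f,q)[:1]:
        ys,xs=np.nonzero(s['mask']);c=cv2.minAreaRect(onz(f,np.c_[xs,ys],z)[:,:2].astype(np.float32))
        print(q,s['score'],s['bbox'],c)
E
```

```text
t: 1.52
ee_pos: [247.2, 406.2, 267.2]
eef_rot: [0.0, 0.182, 0.983, -0.0]
force: [0.2, -0.3, 0.1]
gripper_width: 85.4
grip_force: 0.0
t: 1.9
ee_pos: [289.3, 277.3, 284.3]
eef_rot: [0.0, 0.182, 0.983, 0.0]
force: [-0.1, -0.2, -0.6]
gripper_width: 85.7
grip_force: 0.0
t: 2.28
ee_pos: [331.4, 148.2, 301.2]
eef_rot: [0.001, 0.183, 0.983, -0.0]
force: [0.3, 0.3, -0.7]
gripper_width: 85.2
grip_force: 0.0
t: 2.65
ee_pos: [438.1, 139.0, 300.4]
eef_rot: [-0.0, 0.182, 0.983, -0.0]
force: [-0.4, 0.6, -0.2]
gripper_width: 85.6
grip_force: 0.0
t: 3.15
ee_pos: [540.3, 129.7, 300.4]
eef_rot: [-0.001, 0.116, 0.993, -0.0]
force: [-0.9, 0.4, 0.1]
gripper_width: 12.1
grip_force: 0.0
top_cassette_center 0.98 [276.0, 153.9, 344.8, 308.4] ((563.4423828125, 117.50965881347656), (59.83375549316406, 148.30575561523438), 76.99891662597656)
stand 0.6 [266.9, 147.5, 355.7, 321.2] ((568.4739990234375, 117.666259765625), (77.88544464111328, 166.52047729492188), 76.93949890136719)
```

View pics/w1.png

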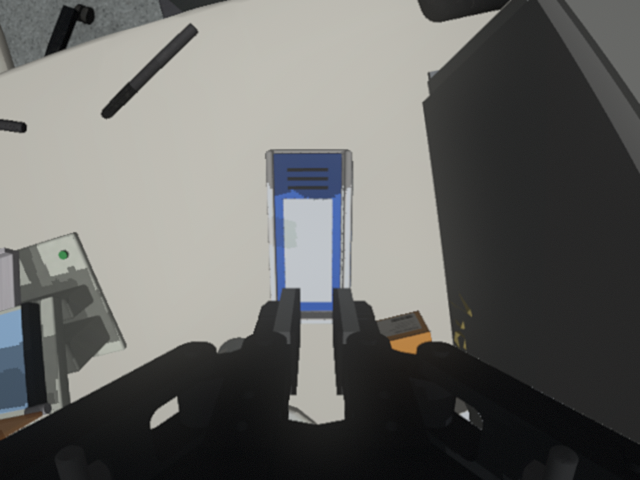

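Wrist view: the cassette sits centred near (308,230), front end up (row 154); its measured size of 60×148 mm matches. I'll descend with shut fingers onto its centre.

Run:
```python
from h import *
rows([563.4,117.5,95],tool(-.227,0,1))
```

```text
xyz [-0.216, -0.055, 1.716] rot [0.0, -0.0001, -0.0007] mm 208 deg 0
```

```bash
python3 -m handwheel '{"rotation":[[0,0,0],[0,0,0],[0,0,0]],"xyz":[[-0.1,-0.03,0.45],[-0.216,-0.055,0.9],[-0.216,-0.055,1]],"jaw":[0,0,0]}' | head -2
python3 -m handwheel '{"rotation":[[0,0,0],[0,0,0],[0,0,0],[0,0,0]],"xyz":[[0,0,0.3],[0,0,0.6],[0,0,0.72],[0,0,0.72]],"jaw":[0,0,0,0]}'
python3 -m handwheel '{"rotation":[[0,0,0],[0,0,0],[0,0,0],[0,0,0]],"xyz":[[0,0,0.03],[0,0,0.05],[0,0,0.06],[0,0,0.06]],"jaw":[0,0,0,0]}'
```

```text
t: 3.68
ee_pos: [561.3, 116.8, 176.9]
t: 4.18
ee_pos: [564.5, 117.3, 94.8]
eef_rot: [-0.0, 0.115, 0.993, 0.0]
force: [0.1, -0.1, -0.5]
gripper_width: 0.2
grip_force: 0.0
t: 4.68
ee_pos: [564.8, 117.0, 87.3]
eef_rot: [0.0, 0.116, 0.993, 0.0]
force: [0.5, 0.3, 0.4]
gripper_width: 0.2
grip_force: 0.0
```

```bash
python3 -m handwheel '{"rotation":[[0,0,0],[0,0,0],[0,0,0]],"xyz":[[0,0,0.01],[0,0,0.02],[0,0,0.02]],"jaw":[0,0,0]}'
python3 -m handwheel '{"rotation":[[0,0,0],[0,0,0]],"xyz":[[0,0,0.008],[0,0,0.008]],"jaw":[0,0]}'
```

```text
t: 5.05
ee_pos: [565.1, 117.0, 85.1]
eef_rot: [0.0, 0.116, 0.993, 0.0]
force: [-0.5, -0.3, 2.7]
gripper_width: -0.1
grip_force: 1.4
t: 5.3
ee_pos: [565.7, 117.1, 85.1]
eef_rot: [0.001, 0.116, 0.993, 0.0]
force: [-0.8, -1.1, 6.4]
gripper_width: 0.2
grip_force: 3.3
```

```bash
python3 -m handwheel '{"rotation":[[0,0,0],[0,0,0],[0,0,0],[0,0,0],[0,0,0]],"xyz":[[0.02,0,0.004],[0.06,0,0.004],[0.11,0,0.004],[0.16,0,0.004],[0.21,0,0.004]],"jaw":[0,0,0,0,0]}'
python3 -m handwheel '{"rotation":[[0,0,0],[0,0,0],[0,0,0],[0,0,0],[0,0,0]],"xyz":[[0.05,0,0],[0.1,0,0],[0.15,0,0],[0.2,0,0],[0.2,0,0]],"jaw":[0,0,0,0,0]}'
python3 - <<'E'
from h import *
f=viewer.grab_frame('wrist');cv2.imwrite('pics/w2.png',f['img'])
for q,z in[('top_cassette_center',66),('stand',68)]:
    for s in silhouettes(f,q)[:1]:
        ys,xs=np.nonzero(s['mask']);P=onz(f,np.c_[xs,ys],z)[:,:2];c=cv2.minAreaRect(P.astype(np.float32))
        a=np.array([np.cos(-.227),np.sin(-.227)]);print(q,s['score'],s['bbox'],c,np.percentile(P@a,[.2,99.8]))
print(bot.get_state()['ee_pos']@a, np.array([563.4,117.5])@a,np.array([568.4,117.7])@a)
E
```

```text
t: 5.92
ee_pos: [542.4, 122.8, 85.1]
eef_rot: [0.003, 0.116, 0.993, 0.0]
force: [0.6, -0.0, 6.1]
gripper_width: 0.1
grip_force: 3.1
t: 6.55
ee_pos: [518.4, 128.5, 85.0]
eef_rot: [0.002, 0.116, 0.993, 0.0]
force: [-1.5, -0.7, 7.7]
gripper_width: 0.1
grip_force: 4.0
top_cassette_center 0.57 [229.6, 109.4, 400.7, 421.2] ((507.0591125488281, 130.92984008789062), (59.59359359741211, 127.6775131225586), 76.93505859375) [401.10967202 525.26036571]
stand 0.75 [212.1, 223.7, 418.8, 352.9] ((508.78741455078125, 130.78785705566406), (75.59471893310547, 52.87379455566406), 76.63324737548828) [440.42381846 492.02196078]Traceback (most recent call last):
  File "<stdin>", line 7, in <module>
ValueError: matmul: Input operand 1 has a mismatch in its core dimension 0, with gufunc signature (n?,k),(k,m?)->(n?,m?) (size 2 is different from 3)
```

```bash
python3 -m handwheel '{"rotation":[[0,0,0],[0,0,0],[0,0,0],[0,0,0]],"xyz":[[0.035,0,0],[0.07,0,0],[0.07,0,0],[0.07,0,0]],"jaw":[0,0,0,0]}'
python3 -m handwheel '{"rotation":[[0,0,0],[0,0,0],[0,0,0],[0,0,0],[0,0,0]],"xyz":[[0,0,-0.1],[0,0,-0.4],[0.4,0,-0.9],[0.8,0,-1],[0.9,0,-1]],"jaw":[0,50,100,100,100]}'
python3 - <<'E'
from h import *
f=viewer.grab_frame('wrist');cv2.imwrite('pics/w2.png',f['img'])
for q,z in[('top_cassette_center',66),('stand',68)]:
    for s in silhouettes(f,q)[:1]:
        ys,xs=np.nonzero(s['mask']);P=onz(f,np.c_[xs,ys],z)[:,:2];c=cv2.minAreaRect(P.astype(np.float32))
        a=np.array([np.cos(-.227),np.sin(-.227)]);print(q,s['score'],s['bbox'],c,np.percentile(P@a,[.2,99.8]))
p,M,s=cur();print(p)
E
```

```text
t: 7.2
ee_pos: [510.5, 130.4, 85.1]
eef_rot: [0.002, 0.116, 0.993, 0.0]
force: [-0.6, -0.7, 8.1]
gripper_width: -0.0
grip_force: 3.9
t: 7.82
ee_pos: [402.1, 155.8, 205.2]
eef_rot: [0.002, 0.115, 0.993, 0.001]
force: [-0.4, -0.2, 0.3]
gripper_width: 72.8
grip_force: 0.0
top_cassette_center 0.56 [274.2, 282.6, 357.3, 422.8] ((493.6693115234375, 134.20840454101562), (59.32145690917969, 121.63563537597656), 77.10952758789062) [390.06195328 509.67717073]
stand 0.79 [265.6, 324.6, 368.0, 415.4] ((506.09197998046875, 131.64447021484375), (75.66506958007812, 79.44141387939453), 76.64716339111328) [423.80028533 503.37734254]
[403.38644969 154.9953408  202.99379846]
```

View pics/w2.png

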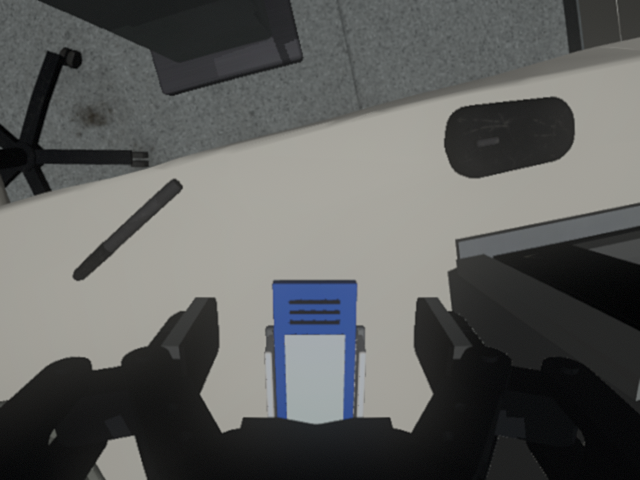

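Run:
```python
from h import *
f=viewer.grab_frame('wrist');a=np.array([np.cos(-.227),np.sin(-.227)]);b=np.array([-a[1],a[0]])
g=f['img'];
s=silhouettes(f,'stand')[0]['mask'];t=silhouettes(f,'top_cassette_center')[0]['mask']
ys=[np.nonzero(t[:,u])[0].min() for u in range(285,350,10)];print(ys,onz(f,[[315,np.median(ys)]],66)[0,:2]@a)
for u in (268,270,363,365):
    c=np.nonzero(s[:,u])[0]; print(u,c.min(),onz(f,[[u,c.min()]],68)[0,:2]@a, g[c.min()-5:c.min()+8,u].mean(1).astype(int))
for u in (290,315,340):
    for r in range(276,290,3): print(g[r,u],end=' ')
c=np.nonzero(t[390])[0];print(c[[0,-1]],onz(f,[[c[0],390],[c[-1],390]],66)[:,:2]@b)
c=np.nonzero(t[310])[0];print(c[[0,-1]],onz(f,[[c[0],310],[c[-1],310]],66)[:,:2]@b)
print(f['position'])
d=dict(f=f);import pickle;pickle.dump(f,open('w3.pkl','wb'))
```

```text
[np.int64(280), np.int64(280), np.int64(280), np.int64(280), np.int64(280), np.int64(280), np.int64(280)] 390.2692321316673
268 326 424.4419756060609 [154 154 156 158 148  99  61  63  74  82  87  88  88]
270 325 423.64874505281114 [154 154 155 157 151 113  69  58  68  77  85  91  92]
363 325 423.83128134213524 [153 153 153 154 152 132  86  64  75  86  95 102 103]
365 326 424.63255911674605 [153 153 154 156 149 115  85  75  79  86  89  88  87]
[151 157 159] [124 127 128] [68 48 43] [146  84  58] [145  84  58] [150 157 158] [126 130 130] [69 48 41] [146  84  58] [144  83  56] [150 157 157] [124 128 129] [72 50 44] [146  85  59] [145  84  57] [277 354] [212.56813672 270.98006822]
[274 358] [212.66008762 272.02896659]
[336.40277524 171.47419089 326.24757827]
```

Run:
```python
from h import *
import pickle
f=pickle.load(open('w3.pkl','rb'));w=pickle.load(open('w1.pkl','rb'));t=pickle.load(open('f0.pkl','rb'))['top']
print(onz(f,[[456,240],[452,270]],0),onz(w,[[425,100],[450,310]],0),onz(t,[[236,296]],0))
rows([456.9,143.1,140],tool(-.227,0,1))
```

```text
[[451.88073828 266.4034832    0.        ]
 [477.95677526 259.33921752   0.        ]] [[469.66268683 260.07529827   0.        ]
 [704.96246136 251.43332452   0.        ]] [[452.10318075 258.78311781   0.        ]]
xyz [-0.45, 0.008, 0.521] rot [-0.0001, -0.0002, -0.0009] mm 83 deg 0
```

```bash
python3 -m handwheel '{"rotation":[[0,0,0],[0,0,0],[0,0,0],[0,0,0]],"xyz":[[-0.25,0,0.2],[-0.45,0.01,0.5],[-0.45,0.01,0.7],[-0.45,0.01,0.7]],"jaw":[100,100,100,100]}'
python3 -m handwheel '{"rotation":[[0,0,0],[0,0,0],[0,0,0]],"xyz":[[0,0,0.25],[0,0,0.517],[0,0,0.517]],"jaw":[100,100,100]}'
python3 -m handwheel '{"rotation":[[0,0,0],[0,0,0],[0,0,0],[0,0,0],[0,0,0]],"xyz":[[0,0,0],[0,0,0],[0,0,0],[0,0,0],[0,0,0]],"jaw":[40,40,40,40,40]}' 50
```

```text
t: 8.62
ee_pos: [454.8, 143.0, 116.1]
eef_rot: [-0.004, 0.116, 0.993, -0.001]
force: [-0.6, 0.5, 0.6]
gripper_width: 85.3
grip_force: 0.0
t: 9.0
ee_pos: [454.8, 143.4, 55.8]
eef_rot: [-0.002, 0.116, 0.993, -0.001]
force: [0.4, -0.1, 0.2]
gripper_width: 85.2
grip_force: 0.0
t: 9.62
ee_pos: [458.1, 144.0, 58.6]
eef_rot: [0.002, 0.116, 0.993, 0.0]
force: [0.5, 0.6, 6.0]
gripper_width: 58.7
grip_force: 53.1
```

```bash
python3 -m handwheel '{"rotation":[[0,0,0],[0,0,0],[0,0,0],[0,0,0],[0,0,0]],"xyz":[[0,0,-0.04],[0,0,-0.1],[0,0,-0.3],[0,0,-0.6],[0,0,-0.9]],"jaw":[40,40,40,40,40]}'
python3 -m handwheel '{"rotation":[[0,0,0],[0,0,0],[0,0,0]],"xyz":[[0,0,-0.4],[0,0,-0.6],[0,0,-0.6]],"jaw":[40,40,40]}'
python3 - <<'E'
from h import *
a=[]
for n in('wrist','top'):
    f=viewer.grab_frame(n);a.append(f['img'] if n=='wrist' else cv2.resize(f['img'][150:350,230:480],(600,480),interpolation=cv2.INTER_CUBIC))
    import pickle;pickle.dump(f,open(n+'4.pkl','wb'))
im=np.hstack(a);cv2.imwrite('pics/c4.png',cv2.resize(im,(800,310),interpolation=cv2.INTER_AREA))
E
```

```text
t: 10.25
ee_pos: [455.4, 143.7, 165.8]
eef_rot: [-0.001, 0.116, 0.993, -0.0]
force: [0.5, 0.1, -1.2]
gripper_width: 58.7
grip_force: 53.9
t: 10.62
ee_pos: [457.5, 144.0, 239.4]
eef_rot: [0.002, 0.116, 0.993, 0.001]
force: [-0.5, -0.5, -1.1]
gripper_width: 58.9
grip_force: 53.9
```

View pics/c4.png

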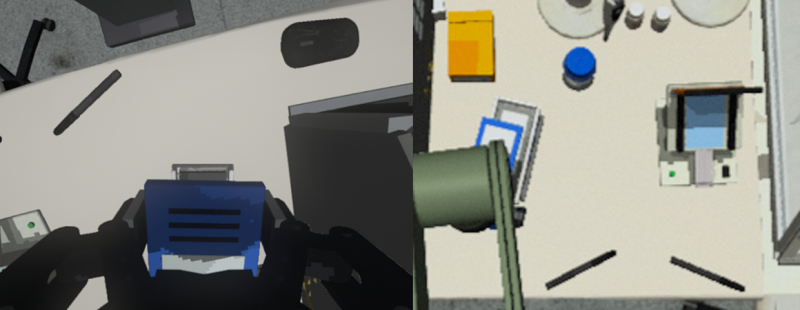

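Left: cassette held by its front end in the jaws, empty slot of the stand behind it at (203,172). Right: stand at (520,150) with the grey cassette, viewer at (705,130) free. Next, hover over the viewer to measure it.

Run:
```python
from h import *
import pickle
f=pickle.load(open('wrist4.pkl','rb'));p,M,s=cur()
m=silhouettes(viewer.grab_frame('wrist'),'top_cassette_center')[0];print(m['score'],m['bbox'])
c=np.nonzero(m['mask'][:,310])[0].min();r=np.nonzero(m['mask'][c+20])[0][[0,-1]];print(c,r)
# top face 7mm above TCP approx; tool frame
for zz in(4,12):
  print((M.T@(onz(f,[[310,c],[r[0],c+20],[r[1],c+20]],p[2]+zz)-p).T).T)
rows([620,-235,400],tool(0,0,1))
```

```text
0.86 [221.7, 278.5, 410.8, 426.3]
279 [222 411]
[[ 19.79327252  -0.45639197  -3.95927566]
 [ 12.61396741 -29.6182259   -3.95141505]
 [ 12.66023376  32.98113099  -3.99963592]]
[[ 22.9315588   -0.35189396 -11.95297272]
 [ 16.2218057  -27.60644055 -11.94562621]
 [ 16.26504606  30.89869645 -11.99069327]]
xyz [-2.058, -2.757, -1.379] rot [-0.0002, -0.0007, -0.0369] mm 445 deg 13
```

```bash
python3 -m handwheel '{"rotation":[[0,0,0],[0,0,0],[0,0,0]],"xyz":[[-0.1,-0.1,-0.3],[-0.3,-0.4,-0.5],[-0.515,-0.69,-0.6]],"jaw":[40,40,40]}' | head -2
python3 -m handwheel '{"rotation":[[0,0,0],[0,0,0],[0,0,0]],"xyz":[[-0.2,-0.25,-0.2],[-0.4,-0.5,-0.3],[-0.515,-0.69,-0.4]],"jaw":[40,40,40]}' | head -2
python3 -m handwheel '{"rotation":[[0,0,0],[0,0,0],[0,0,0]],"xyz":[[-0.2,-0.25,-0.1],[-0.4,-0.5,-0.3],[-0.515,-0.69,-0.38]],"jaw":[40,40,40]}' | head -2
python3 -m handwheel '{"rotation":[[0,0,-0.02],[0,0,-0.037],[0,0,-0.037],[0,0,-0.037]],"xyz":[[-0.2,-0.25,0],[-0.4,-0.5,0],[-0.515,-0.69,0],[-0.515,-0.69,0]],"jaw":[40,40,40,40]}'
python3 - <<'E'
from h import *
import pickle
f=viewer.grab_frame('wrist');cv2.imwrite('pics/w5.png',f['img']);pickle.dump(f,open('w5.pkl','wb'))
E
```

```text
t: 11.2
ee_pos: [497.7, 48.3, 309.1]
t: 11.58
ee_pos: [538.7, -47.3, 355.3]
t: 11.95
ee_pos: [580.3, -142.2, 401.8]
t: 12.45
ee_pos: [620.6, -237.1, 399.1]
eef_rot: [-0.003, 0.001, 1.0, 0.001]
force: [0.2, 0.2, -0.8]
gripper_width: 58.8
grip_force: 54.0
```

View pics/w5.png

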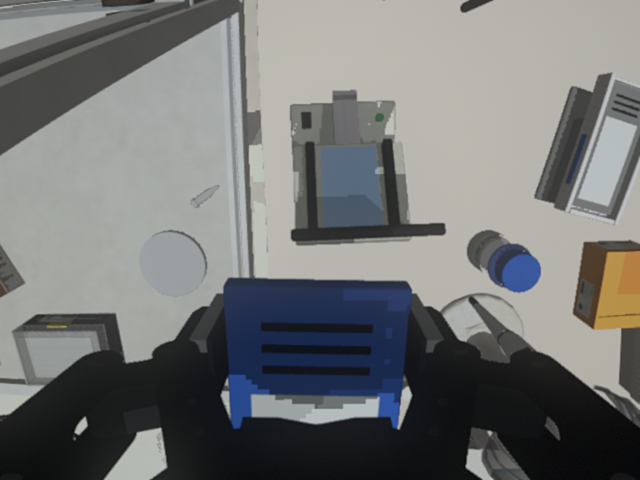

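Wrist view: tongue/lip end around (345,91), rails at columns 306–316 and 383–398 over rows 140–228, cover bar at rows 224–243. I'll fit the bed pose to these and check with an overlay.

```bash
cat > fit.py <<'E'
from h import *
import pickle
from scipy.optimize import least_squares
f=pickle.load(open('w5.pkl','rb'))
def bed(q):
    x,y,yaw=q; c,s=np.cos(np.pi/6),.5
    Rz=R.from_euler('z',yaw).as_matrix()
    return Rz@np.c_[[c,0,s],[0,1,0],[-s,0,c]],np.array([x,y,46.])
def pts(q,P): B,o=bed(q);return np.array(P,float)@B.T+o
def cover(th,P): # P: (r along cover, y, h above inner face) -> bed frame
    P=np.array(P,float);d=np.array([-np.cos(th),0,np.sin(th)]);n=np.array([np.sin(th),0,np.cos(th)])
    return np.array([160,0,16.5])+P[:,:1]*d+P[:,1:2]*[0,1,0]+P[:,2:]*n
E
cat > fit1.py <<'E'
from fit import *
obj=[[-6,-14,10],[-6,14,10],[59,-36,16],[59,36,16]];pix=[[333,91],[357,90],[316,143],[384,140]]
r=least_squares(lambda q:(proj(f,pts(q,obj))-pix).ravel(),[530,-235,0],x_scale=[10,10,.1])
print(r.x,np.round(r.fun.reshape(-1,2),1).tolist());q=r.x
bar=[[335.5-43.5,232],[445,224]]
S=4;o=np.array([280,80]);im=cv2.resize(f['img'][80:225+30,280:460],None,fx=S,fy=S,interpolation=cv2.INTER_CUBIC)
def line(P,col):
    v=((proj(f,P)-o+.5)*S).astype(np.int32);cv2.polylines(im,[v],True,col,1)
line(pts(q,[[-6,-14,10],[-6,14,10],[0,14,10],[0,-14,10]]),(0,0,255))
for s in(1,-1): line(pts(q,[[59,36*s,16],[157,36*s,16]]),(0,255,255))
line(pts(q,[[0,-14,0],[55,-14,0],[55,-60,0],[165,-60,0],[165,60,0],[55,60,0],[55,14,0],[0,14,0]]),(0,255,0))
for th in(1.75,1.85,1.95): line(pts(q,cover(th,[[103,-55,9],[113,-55,9],[113,55,9],[103,55,9]])),(255,0,255))
cv2.imwrite('pics/w5z.png',im);print(im.shape)
E
python3 fit1.py
```

```text
[ 5.19526309e+02 -2.02224138e+02  5.30080706e-02] [[-0.3, 0.9], [0.8, 0.7], [-0.4, -0.5], [-0.0, -1.0]]
(700, 720, 3)
```

View pics/w5z.png

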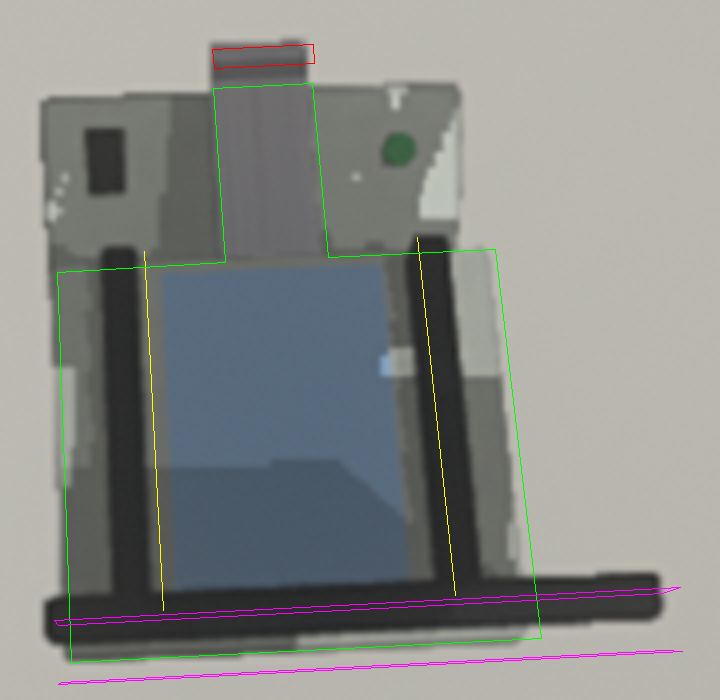

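```bash
cat > fit2.py <<'E'
from fit import *
z=lambda L:np.array(L,float)/4+[280,80]-.5
obj=[[-6,-14,10],[-6,14,10],[59,-36,16],[59,36,16],[0,-14,0],[0,14,0]];pix=z([[210,43],[305,41],[137,246],[409,237],[212,80],[307,78]])
def res(v):
    q=v[:3];a=(proj(f,pts(q,obj))-pix)
    l=proj(f,pts(q,[[v[4],-36,16],[v[5],36,16]]))-z([[151,595],[438,578]])
    # bar: outer-face corners / ends at free edge
    b=proj(f,pts(q,cover(v[3],[[108,-55,4.5],[108,55,4.5]])))-z([[48,620],[659,596]])
    return np.r_[a.ravel(),l.ravel(),b.ravel()]
r=least_squares(res,[518,-203,.05,1.8,140,140],x_scale=[10,10,.1,.1,10,10],loss='soft_l1')
print(r.x,np.round(res(r.x).reshape(-1,2),1).tolist());q=r.x
for n in('scene','top'):
    g=pickle.load(open('f0.pkl','rb'))[n]
    if n=='scene':
        c=proj(g,pts(q[:3],[[-6,-14,10],[-6,14,10],[59,-36,16],[59,36,16],[157,-36,16]]));e=proj(g,pts(q[:3],cover(q[3],[[113,-55,9],[113,55,9],[113,-55,0],[113,55,0]])))
        im=cv2.resize(g['img'][210:370,390:500],None,fx=5,fy=5,interpolation=cv2.INTER_CUBIC)[:600]
        for u in np.r_[c,e]: cv2.circle(im,tuple(((u-[390,210]+.5)*5).astype(int).tolist()),3,(0,0,255),-1)
        im=cv2.resize(g['img'][220:340,395:490],None,fx=5,fy=5,interpolation=cv2.INTER_CUBIC)
        for u in np.r_[c,e]: cv2.circle(im,tuple(((u-[395,220]+.5)*5).astype(int).tolist()),2,(0,0,255),-1)
        cv2.imwrite('pics/s6.png',im)
E
python3 fit2.py
```

```text
[ 5.18133399e+02 -2.03470602e+02  4.05952707e-02  1.80552056e+00
  1.54819659e+02  1.53392616e+02] [[-0.3, 0.2], [1.1, -0.2], [0.1, -0.3], [0.6, -0.7], [-0.7, 0.8], [0.3, 0.4], [0.0, -0.0], [1.2, -0.1], [-1.4, 0.1], [-0.3, -0.1]]
```

View pics/s6.png

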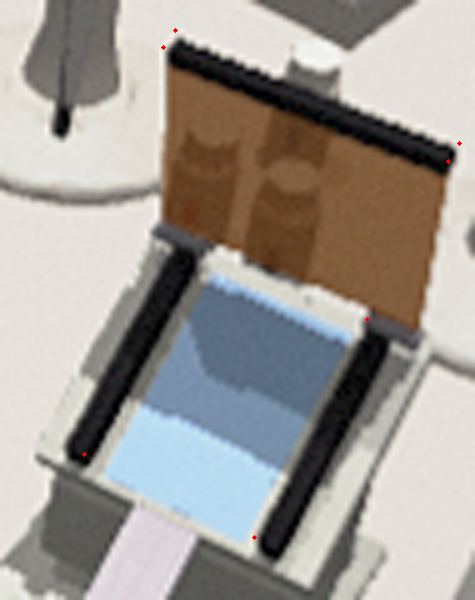

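The overlay in the scene view agrees within about 1–2 px at the rails, with the cover near 1.8 rad. Now to approach above the bed.

```bash
cat > tgt.py <<'E'
from fit import *
import sys
Q=[518.1,-203.5,.041]
v=[float(a) for a in sys.argv[1:]]
M=tool(Q[2],np.pi/6,True);B,o=bed(Q)
p,M0,s=cur()
print('bed now',np.round(B.T@(p-o),1).tolist(),'err deg',round(np.degrees(np.linalg.norm(R.from_matrix(M.T@M0).as_rotvec())),2))
rows(pts(Q,[v])[0],M); print('world',pts(Q,[v])[0])
E
python3 tgt.py 23 -1 150
python3 -c "
from h import *
p,M,s=cur();rows([480,-215,330],tool(0.041,0,1));print(s['joint_positions'])"
```

```text
bed now [264.4, -36.5, 255.9] err deg 30.33
xyz [1.304, 0.236, 1.777] rot [-0.0013, -0.084, -0.0066] mm 266 deg 30
world [ 463.10586225 -206.756865    187.40381057]
xyz [1.168, 0.171, 0.588] rot [0.0004, -0.0007, -0.0066] mm 158 deg 2
[-4.93555731e-01  3.39419986e-01  1.07450921e+00  3.73527407e-04
  1.73270982e+00 -2.06358041e+00]
```

```bash
python3 -m handwheel '{"rotation":[[0,0,0],[0,0,0],[0,0,0],[0,0,0]],"xyz":[[0.35,0.04,0.1],[0.7,0.1,0.3],[1,0.17,0.45],[1,0.17,0.45]],"jaw":[40,40,40,40]}' | head -2
python3 -m handwheel '{"rotation":[[0,-0.02,0],[0,-0.045,-0.003],[-0.001,-0.07,-0.0066],[-0.0013,-0.084,-0.0066],[-0.0013,-0.084,-0.0066]],"xyz":[[0.1,0.02,0.1],[0.2,0.04,0.3],[0.3,0.06,0.5],[0.3,0.06,0.7],[0.3,0.06,0.7]],"jaw":[40,40,40,40,40]}'
python3 tgt.py 23 -1 60;python3 tgt.py 23 -1 12
```

```text
t: 13.0
ee_pos: [497.0, -211.9, 345.1]
t: 13.62
ee_pos: [462.9, -206.2, 262.0]
eef_rot: [0.259, -0.02, 0.966, 0.006]
force: [0.2, -0.9, 0.0]
gripper_width: 58.4
grip_force: 53.9
bed now [60.2, -0.4, 214.7] err deg 0.11
xyz [0.31, -0.007, 1.289] rot [0.0003, -0.0, -0.0001] mm 159 deg 0
world [ 508.06804504 -204.91238187  109.46152423]
bed now [60.2, -0.4, 214.7] err deg 0.11
xyz [0.31, -0.008, 1.689] rot [0.0003, -0.0, -0.0001] mm 206 deg 0
world [ 532.04787587 -203.92865753   67.89230485]
```

```bash
python3 -m handwheel '{"rotation":[[0,0,0],[0,0,0],[0,0,0],[0,0,0]],"xyz":[[0.2,-0.007,0.2],[0.31,-0.007,0.6],[0.31,-0.007,1],[0.31,-0.007,1]],"jaw":[40,40,40,40]}' | head -2
python3 -m handwheel '{"rotation":[[0,0,0],[0,0,0],[0,0,0]],"xyz":[[0,0,0.3],[0,0,0.45],[0,0,0.45]],"jaw":[40,40,40]}'
python3 tgt.py 23 -1 10
python3 - <<'E'
from h import *
f=viewer.grab_frame('wrist');g=viewer.grab_frame('scene')
a=f['img'];b=cv2.resize(g['img'][205:365,380:520],(525,600),interpolation=cv2.INTER_CUBIC)
cv2.imwrite('pics/c7.png',cv2.resize(np.hstack([cv2.resize(a,(525,394)),np.zeros((394,10,3),np.uint8),cv2.resize(b,(345,394))]),(800,358)))
E
```

```text
t: 14.12
ee_pos: [494.3, -206.5, 140.1]
t: 14.5
ee_pos: [522.6, -207.6, 97.9]
eef_rot: [0.262, -0.022, 0.965, 0.004]
force: [0.3, -0.6, -0.7]
gripper_width: 59.1
grip_force: 54.4
bed now [29.7, -4.2, 42.8] err deg 0.5
xyz [0.057, 0.028, 0.273] rot [-0.0004, 0.001, 0.0008] mm 34 deg 0
world [ 533.04703549 -203.88766901   66.16025404]
```

View pics/c7.png

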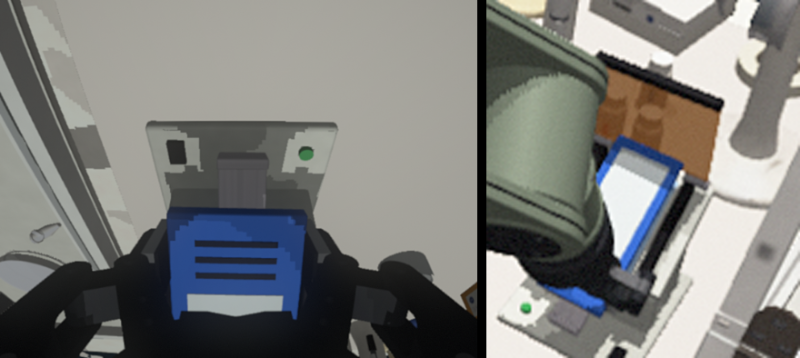

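Left: the lip (219–268) sits a few mm right of the cassette's centre line (167–306). Right: the cassette is over the bed between the rails and clear of the cover.

```bash
python3 -m handwheel '{"rotation":[[0,0,0],[0,0,0]],"xyz":[[0,0,0.08],[0,0,0.08]],"jaw":[40,40]}'
python3 tgt.py 23 -1 14
python3 - <<'E'
from fit import *
Q=[518.1,-203.5,.041]
f=viewer.grab_frame('wrist');p,M,s=cur()
print('pred lip px',proj(f,pts(Q,[[-6,-14,10],[-6,14,10]])).round(1).tolist())
g=cv2.cvtColor(f['img'],cv2.COLOR_BGR2GRAY).astype(int);
m=silhouettes(f,'top_cassette_center')[0]['mask']
r0=np.nonzero(m[:,320])[0].min();print('cas',r0,np.nonzero(m[r0+15])[0][[0,-1]])
print('pred cas',proj(f,[p+M@np.array([19,y,-7.6]) for y in(-30,30)]).round(1).tolist())
B,o=bed(Q);pl=proj(f,pts(Q,[[-3,0,10]]))[0];r=int(pl[1]);print('lip grad row',r,g[r,270:380].tolist())
E
```

```text
t: 14.85
ee_pos: [525.6, -206.6, 88.0]
eef_rot: [0.261, -0.021, 0.965, 0.004]
force: [-0.2, -0.2, -1.5]
gripper_width: 58.8
grip_force: 54.4
bed now [27.3, -3.4, 32.7] err deg 0.31
xyz [0.037, 0.021, 0.156] rot [-0.0004, 0.0007, 0.0004] mm 19 deg 0
world [ 531.04871625 -203.96964604   69.62435565]
pred lip px [[285.3, 226.1], [360.2, 226.4]]
cas 279 [223 411]
pred cas [[216.9, 293.3], [408.9, 293.5]]
lip grad row 233 [73, 74, 75, 75, 75, 74, 75, 74, 75, 75, 74, 75, 75, 74, 74, 73, 70, 69, 75, 77, 78, 77, 78, 78, 77, 78, 77, 77, 76, 78, 79, 77, 78, 77, 77, 77, 78, 77, 77, 77, 77, 77, 77, 77, 76, 77, 77, 78, 75, 77, 77, 77, 77, 76, 77, 76, 77, 76, 77, 76, 76, 76, 76, 76, 77, 77, 76, 76, 77, 77, 76, 77, 76, 77, 77, 77, 77, 77, 76, 77, 76, 76, 76, 77, 77, 77, 77, 77, 75, 72, 78, 90, 97, 97, 98, 97, 97, 97, 97, 97, 97, 97, 97, 97, 97, 98, 96, 96, 98, 119]
```

```bash
python3 -m handwheel '{"rotation":[[-0.0004,0.0007,0.0004],[-0.0004,0.0007,0.0004],[-0.0004,0.0007,0.0004],[-0.0004,0.0007,0.0004]],"xyz":[[0.035,0.02,0.07],[0.035,0.02,0.15],[0.035,0.02,0.2],[0.035,0.02,0.2]],"jaw":[40,40,40,40]}'
python3 tgt.py 23 -1 1
python3 -m handwheel '{"rotation":[[0,0,0],[0,0,0],[0,0,0]],"xyz":[[0,0,0.02],[0,0,0.03],[0,0,0.03]],"jaw":[40,40,40]}' | sed -n '2p;4p'
python3 tgt.py 23 -1 1
```

```text
t: 15.45
ee_pos: [535.4, -202.3, 66.0]
eef_rot: [0.255, -0.019, 0.967, 0.005]
force: [1.4, 0.4, 0.1]
gripper_width: 58.4
grip_force: 54.4
bed now [25.0, 0.5, 8.7] err deg 0.41
xyz [0.017, -0.013, 0.064] rot [-0.0001, -0.0011, -0.0003] mm 8 deg 0
world [ 537.54325377 -203.7032207    58.3660254 ]
ee_pos: [537.5, -202.4, 64.0]
force: [0.3, -0.2, -1.2]
bed now [25.8, 0.3, 5.9] err deg 0.41
xyz [0.023, -0.011, 0.041] rot [-0.0003, -0.001, -0.0004] mm 6 deg 0
world [ 537.54325377 -203.7032207    58.3660254 ]
```

```bash
python3 -m handwheel '{"rotation":[[0,-0.001,0],[0,-0.001,0],[0,-0.001,0]],"xyz":[[0.01,-0.01,0.01],[0.015,-0.01,0.02],[0.015,-0.01,0.02]],"jaw":[40,40,40]}' | sed -n '2p;4p'
python3 -m handwheel '{"rotation":[[0,0,0],[0,0,0]],"xyz":[[0,0,0.015],[0,0,0.015]],"jaw":[40,40]}' | sed -n '2p;4p'
python3 tgt.py 23 -1 0
```

```text
ee_pos: [538.6, -202.4, 62.9]
force: [0.3, -0.4, -0.4]
ee_pos: [539.7, -202.3, 61.4]
force: [0.5, 1.1, -0.8]
bed now [26.5, 0.3, 2.5] err deg 0.47
xyz [0.029, -0.011, 0.021] rot [-0.0006, -0.0009, -0.0007] mm 5 deg 0
world [ 538.04283358 -203.68272644   57.5       ]
```

```bash
python3 -m handwheel '{"rotation":[[0,0,0],[0,0,0],[0,0,0]],"xyz":[[0.015,0,0.005],[0.025,0,0.01],[0.025,0,0.01]],"jaw":[40,40,40]}' | sed -n '2p;4p'
python3 -m handwheel '{"rotation":[[0,0,0],[0,0,0]],"xyz":[[0,0,0.01],[0,0,0.01]],"jaw":[40,40]}' | sed -n '2p;4p'
python3 tgt.py 23 -1 0
```

```text
ee_pos: [538.4, -202.0, 59.8]
force: [-0.8, -1.0, -0.5]
ee_pos: [539.1, -202.1, 59.5]
force: [-5.3, -0.1, 5.8]
bed now [25.0, 0.6, 1.2] err deg 0.59
xyz [0.017, -0.013, 0.01] rot [-0.0008, -0.0012, -0.0008] mm 3 deg 1
world [ 538.04283358 -203.68272644   57.5       ]
```

```bash
python3 -m handwheel '{"rotation":[[0,0,0],[0,0,0],[0,0,0],[0,0,0],[0,0,0]],"xyz":[[0,0,0],[0,0,0],[0,0,0],[0,0,0],[0,0,0]],"jaw":[75,80,100,100,100]}'
python3 tgt.py 23 -1 0|head -1
python3 -m handwheel '{"rotation":[[0,0,0],[0,0,0],[0,0,0],[0,0,0],[0,0,0]],"xyz":[[0,0,-0.1],[0,0,-0.3],[0,0,-0.6],[0,0,-0.9],[0,0,-0.9]],"jaw":[100,100,100,100,100]}' | sed -n '2p;4p'
python3 - <<'E'
from fit import *
Q=[518.1,-203.5,.041];B,o=bed(Q)
f=viewer.grab_frame('wrist');g=viewer.grab_frame('scene');pickle.dump((f,g),open('p8.pkl','wb'))
# cassette outline expected when seated
ob=[[0,-30,8],[0,30,8],[150,30,8],[150,-30,8]]
for h,o2 in((f,(640,480)),(g,None)):
    v=proj(h,pts(Q,ob));cv2.polylines(h['img'],[v.astype(np.int32)],True,(0,0,255),1)
a=f['img'];b=cv2.resize(g['img'][205:365,380:520],(525,600),interpolation=cv2.INTER_CUBIC)
cv2.imwrite('pics/c8.png',np.hstack([cv2.resize(a,(525,394),interpolation=cv2.INTER_AREA)[:,:455],cv2.resize(b,(345,394))]))
E
```

```text
t: 17.7
ee_pos: [539.1, -201.9, 58.9]
eef_rot: [0.255, -0.017, 0.967, 0.004]
force: [0.6, 0.3, -0.1]
gripper_width: 85.2
grip_force: 0.0
bed now [24.7, 0.8, 0.6] err deg 0.62
ee_pos: [486.5, -205.2, 156.4]
force: [-0.2, -0.8, 0.9]
```

View pics/c8.png

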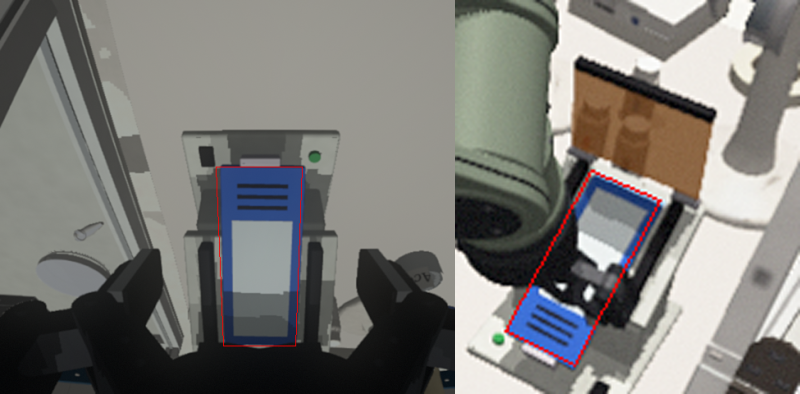

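Both views show the cassette on its expected outline against the lip (front edge at row 166 left; outline matched at right), with the cover still open. Next: shut the fingers and go round behind the cover.

```bash
python3 -m handwheel '{"rotation":[[0,0,0],[0,0,0],[0,0,0],[0,0,0]],"xyz":[[0,0,-0.3],[0,0,-0.7],[0,0,-1],[0,0,-1]],"jaw":[0,0,0,0]}' | sed -n '2p;4p'
python3 -m handwheel '{"rotation":[[0,0,0],[0,0,0],[0,0,0],[0,0,0]],"xyz":[[-0.2,0,-0.05],[-0.5,0,-0.05],[-0.88,0,-0.05],[-0.88,0,-0.05]],"jaw":[0,0,0,0]}' | sed -n '2p;4p'
python3 -m handwheel '{"rotation":[[0,0,0],[0,0,0],[0,0,0],[0,0,0]],"xyz":[[-0.3,0,0],[-0.6,0,0],[-0.9,0,0],[-0.9,0,0]],"jaw":[0,0,0,0]}' | sed -n '2p;4,5p'
python3 tgt.py 235 0 124
python3 - <<'E'
from fit import *
Q=[518.1,-203.5,.041]
f=viewer.grab_frame('scene')
for s in silhouettes(f,'viewer_cover')[:1]: print(s['score'],s['bbox'])
for th in(1.7,1.8,1.9): print(th,proj(f,pts(Q,cover(th,[[113,-55,9],[113,55,9],[113,-55,0],[113,55,0]]))).round(0).tolist())
E
```

```text
ee_pos: [427.3, -206.5, 259.1]
force: [0.5, -0.5, -0.2]
ee_pos: [518.1, -201.9, 314.2]
force: [-0.5, 0.4, 0.0]
ee_pos: [610.4, -198.7, 366.2]
force: [-0.6, -0.5, 0.2]
gripper_width: 0.4
bed now [240.2, 1.0, 231.0] err deg 0.64
xyz [0.034, -0.006, 0.892] rot [-0.0005, -0.0016, -0.0007] mm 107 deg 1
world [ 659.49704238 -197.69947067  270.88715007]
0.64 [431.6, 228.9, 488.0, 285.8]
1.7 [[484.0, 253.0], [426.0, 230.0], [481.0, 257.0], [424.0, 234.0]]
1.8 [[486.0, 248.0], [429.0, 226.0], [484.0, 252.0], [427.0, 229.0]]
1.9 [[489.0, 244.0], [432.0, 222.0], [487.0, 248.0], [430.0, 225.0]]
```

```bash
python3 -m handwheel '{"rotation":[[0,0,0],[0,0,0],[0,0,0],[0,0,0]],"xyz":[[0,0,0.3],[0,0,0.6],[0,0,0.89],[0,0,0.89]],"jaw":[0,0,0,0]}' | sed -n '2p;4p'
python3 tgt.py 235 0 124
python3 - <<'E'
import numpy as np
for th in np.arange(1.9,-.06,-.1):
    c,s=np.cos(th),np.sin(th);print(round(th,2),round(160-90*c+5*s+11,1),round(16.5+90*s+5*c+19,1),end=' | ')
E
```

```text
ee_pos: [659.0, -196.0, 268.3]
force: [-0.1, 0.6, -0.5]
bed now [233.3, 1.8, 122.0] err deg 1.13
xyz [-0.014, -0.014, -0.017] rot [0.0001, -0.0029, -0.0013] mm 3 deg 1
world [ 659.49704238 -197.69947067  270.88715007]
1.9 204.8 119.1 | 1.8 196.3 122.0 | 1.7 187.6 124.1 | 1.6 178.6 125.3 | 1.5 169.6 125.6 | 1.4 160.6 125.0 | 1.3 151.7 123.6 | 1.2 143.0 121.2 | 1.1 134.6 118.0 | 1.0 126.6 113.9 | 0.9 119.0 109.1 | 0.8 111.9 103.5 | 0.7 105.4 97.3 | 0.6 99.5 90.4 | 0.5 94.4 83.0 | 0.4 90.1 75.2 | 0.3 86.5 66.9 | 0.2 83.8 58.3 | 0.1 81.9 49.5 | -0.0 81.0 40.5 |
```

```bash
python3 -m handwheel '{"rotation":[[0,0,0],[0,0,0],[0,0,0],[0,0,0],[0,0,0]],"xyz":[[0.1,0,0],[0.17,0,-0.01],[0.24,0,-0.015],[0.31,0,-0.02],[0.38,0,-0.02]],"jaw":[0,0,0,0,0]}' | sed -n '2p;4p'
python3 -m handwheel '{"rotation":[[0,0,0],[0,0,0],[0,0,0],[0,0,0],[0,0,0]],"xyz":[[0.06,0,-0.01],[0.12,0,-0.01],[0.18,0,-0.01],[0.24,0,0],[0.3,0,0]],"jaw":[0,0,0,0,0]}' | sed -n '2p;4p'
python3 tgt.py 134.6 0 118
python3 - <<'E'
from fit import *
Q=[518.1,-203.5,.041]
f=viewer.grab_frame('scene')
for s in silhouettes(f,'viewer_cover')[:1]: print(s['score'],s['bbox'])
for th in(1.1,1.3,1.5): print(th,proj(f,pts(Q,cover(th,[[113,-55,9],[113,55,9],[113,-55,0],[113,55,0]]))).round(0).tolist())
E
```

```text
ee_pos: [621.2, -199.2, 255.4]
force: [1.6, -0.7, -0.0]
ee_pos: [589.5, -199.8, 236.1]
force: [0.9, -0.2, -0.1]
bed now [157.0, 0.8, 128.9] err deg 0.64
xyz [0.186, -0.007, 0.092] rot [-0.0007, -0.0014, -0.0009] mm 25 deg 1
world [ 575.61864105 -201.14041341  215.49099765]
0.66 [416.1, 252.0, 479.7, 283.8]
1.1 [[467.0, 286.0], [410.0, 261.0], [465.0, 291.0], [408.0, 266.0]]
1.3 [[472.0, 274.0], [415.0, 250.0], [470.0, 279.0], [413.0, 255.0]]
1.5 [[478.0, 263.0], [421.0, 239.0], [476.0, 268.0], [418.0, 244.0]]
```

```bash
python3 -m handwheel '{"rotation":[[0,0,0],[0,0,0],[0,0,0],[0,0,0],[0,0,0]],"xyz":[[0.06,0,0.03],[0.12,0,0.06],[0.186,0,0.092],[0.25,0,0.13],[0.317,0,0.166]],"jaw":[0,0,0,0,0]}' | sed -n '2p;4p'
python3 tgt.py 99.5 0 90.4
```

```text
ee_pos: [566.4, -200.7, 200.0]
force: [1.1, -0.3, 1.2]
bed now [118.9, 0.8, 109.2] err deg 0.63
xyz [0.16, -0.007, 0.158] rot [-0.0007, -0.0013, -0.0009] mm 27 deg 1
world [ 559.03509761 -201.82071994  174.0386965 ]
```

```bash
python3 -m handwheel '{"rotation":[[0,0,0],[0,0,0],[0,0,0],[0,0,0],[0,0,0]],"xyz":[[0.04,0,0.03],[0.075,0,0.06],[0.105,0,0.095],[0.135,0,0.125],[0.16,0,0.158]],"jaw":[0,0,0,0,0]}' | sed -n '2p;4p'
python3 -m handwheel '{"rotation":[[0,0,0],[0,0,0],[0,0,0],[0,0,0],[0,0,0]],"xyz":[[0.025,0,0.04],[0.05,0,0.08],[0.07,0,0.12],[0.09,0,0.16],[0.108,0,0.196]],"jaw":[0,0,0,0,0]}' | sed -n '2p;4p'
python3 tgt.py 81 0 40.5
python3 - <<'E'
from fit import *
Q=[518.1,-203.5,.041]
f=viewer.grab_frame('scene')
for s in silhouettes(f,'viewer_cover')[:1]: print(s['score'],s['bbox'])
for th in(.1,.3,.5): print(th,proj(f,pts(Q,cover(th,[[113,-55,9],[113,55,9],[113,-55,0],[113,55,0]]))).round(0).tolist())
E
```

```text
ee_pos: [559.4, -201.0, 174.4]
force: [0.1, -0.3, 0.4]
ee_pos: [559.9, -201.1, 147.6]
force: [1.1, -0.3, 1.3]
bed now [87.1, 0.7, 67.1] err deg 0.61
xyz [0.049, -0.005, 0.222] rot [-0.0008, -0.0012, -0.0009] mm 27 deg 1
world [ 567.95612426 -201.45475276  121.57402885]
0.57 [403.2, 275.1, 477.4, 331.6]
0.1 [[452.0, 333.0], [399.0, 308.0], [452.0, 335.0], [399.0, 309.0]]
0.3 [[453.0, 327.0], [399.0, 301.0], [452.0, 330.0], [399.0, 304.0]]
0.5 [[455.0, 319.0], [400.0, 293.0], [454.0, 322.0], [399.0, 296.0]]
```

Following well (θ≈0.3). Closing the rest slowly.

```bash
python3 -m handwheel '{"rotation":[[0,0,0],[0,0,0],[0,0,0],[0,0,0],[0,0,0]],"xyz":[[0.015,0,0.04],[0.025,0,0.08],[0.035,0,0.12],[0.042,0,0.155],[0.045,0,0.185]],"jaw":[0,0,0,0,0]}' | sed -n '2p;4p'
python3 -m handwheel '{"rotation":[[0,0,0],[0,0,0],[0,0,0],[0,0,0]],"xyz":[[0,0,0.015],[0,0,0.03],[0,0,0.035],[0,0,0.035]],"jaw":[0,0,0,0]}' | sed -n '2p;4p'
python3 tgt.py 81 0 40.5
```

```text
ee_pos: [566.0, -200.9, 125.5]
force: [-0.7, 0.2, 1.0]
ee_pos: [568.0, -200.7, 122.2]
force: [0.3, -0.5, 0.3]
bed now [81.4, 0.7, 41.0] err deg 0.62
xyz [0.003, -0.006, 0.004] rot [-0.0007, -0.0013, -0.0009] mm 1 deg 1
world [ 567.95612426 -201.45475276  121.57402885]
```

No stop felt yet; press on gently until the rails push back.

```bash
python3 -m handwheel '{"rotation":[[0,0,0],[0,0,0],[0,0,0]],"xyz":[[0,0,0.01],[0,0,0.015],[0,0,0.015]],"jaw":[0,0,0]}' | sed -n '2p;4p'
python3 -m handwheel '{"rotation":[[0,0,0],[0,0,0],[0,0,0]],"xyz":[[0,0,0.01],[0,0,0.015],[0,0,0.015]],"jaw":[0,0,0]}' | sed -n '2p;4p'
python3 tgt.py 81 0 40.5 | head -1
```

```text
ee_pos: [568.4, -200.8, 121.8]
force: [-11.4, 1.2, 12.6]
ee_pos: [568.7, -200.8, 121.5]
force: [-24.8, 2.9, 26.4]
bed now [81.6, 0.6, 40.1] err deg 0.57
```

The cover is on its stop at the expected height. Retract, check, then hand in.

```bash
python3 -m handwheel '{"rotation":[[0,0,0],[0,0,0],[0,0,0],[0,0,0],[0,0,0]],"xyz":[[0,0,-0.05],[0,0,-0.2],[0,0,-0.5],[0,0,-0.8],[0,0,-0.8]],"jaw":[0,0,0,0,0]}' | sed -n '1,2p;4p'
python3 -m handwheel '{"rotation":[[0,0,0],[0,0,0],[0,0,0]],"xyz":[[0.3,0,-0.3],[0.6,0,-0.6],[0.6,0,-0.6]],"jaw":[0,0,0]}' | sed -n '2p;4p'
python3 - <<'E'
from fit import *
Q=[518.1,-203.5,.041]
for n in('wrist','scene'):
    f=viewer.grab_frame(n);cv2.imwrite(f'pics/end_{n}.png',f['img'])
    for s in silhouettes(f,'viewer_cover')[:1]: print(n,s['score'],s['bbox'])
    hsv=cv2.cvtColor(f['img'],cv2.COLOR_BGR2HSV);g=f['img'].astype(int)
    v=proj(f,pts(Q,cover(0,[[113,-55,9],[113,55,9],[103,-55,9],[103,55,9]])));print(v.round(0).tolist())
    # dark bar pixels near prediction
    x0,y0=(v.min(0)-15).astype(int);x1,y1=(v.max(0)+15).astype(int);x0,y0=max(x0,0),max(y0,0)
    ys,xs=np.nonzero(g[y0:y1,x0:x1].max(2)<50);print('dark',xs.min()+x0,ys.min()+y0,xs.max()+x0,ys.max()+y0,len(xs)) if len(xs) else 0
    c=proj(f,pts(Q,[[0,-30,8],[0,30,8],[0,0,8]]));print('front edge pred',c.round(0).tolist())
    u=c[2].astype(int);print([f['img'][u[1]+k,u[0]].tolist() for k in range(-8,12,4)])
E
```

```text
t: 26.35
ee_pos: [523.5, -203.6, 205.9]
force: [-0.9, -0.3, -1.0]
ee_pos: [422.9, -205.8, 229.4]
force: [-0.1, -0.0, 1.0]
wrist 0.97 [247.9, 263.7, 384.0, 349.3]
[[246.0, 268.0], [383.0, 268.0], [247.0, 280.0], [383.0, 280.0]]
dark 249 264 382 294 1788
front edge pred [[277.0, 206.0], [351.0, 206.0], [314.0, 206.0]]
[[74, 72, 72], [146, 143, 145], [114, 88, 80], [136, 77, 49], [136, 76, 49]]
scene 0.73 [420.0, 264.1, 477.9, 336.8]
[[452.0, 336.0], [399.0, 310.0], [454.0, 331.0], [402.0, 306.0]]
dark 384 290 452 343 1108
front edge pred [[429.0, 354.0], [401.0, 339.0], [414.0, 346.0]]
[[112, 66, 42], [212, 112, 63], [195, 101, 55], [188, 182, 189], [109, 114, 116]]
```

Cover bar and cassette front edge both lie where predicted for closed and seated.

```bash
python3 -c "
from plant import bot
print(bot.hand_in())"
```

```text
the job is handed in; nothing more can be done
None
```

I slid the blue cassette out of the stand, laid it on the viewer bed against the lip, closed the amber cover to its stop and handed the job in at about 27 s. The last camera check showed the cassette's front edge and the cover bar where they should be. I did not measure the grey cassette's or the bystanders' final positions, and the hand-in returned no verdict.

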